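Fit the keyed former on the tube bender

TASK

Fit the aluminium bending former onto the spindle of the tube bender: pick it up by its boss, lower it boss-up over the spindle nose until its inside tab rests on the shoulder, then turn it under light pressure until the tab finds the keyway, ease it down fully home on the seat and let go. Feel your way and be gentle: once it is on the spindle never let it fall, never force it against the bender (100 N is too much), and leave the hammer, the wrench and the tin where they are.

Things in the scene. Friction and masses are not known exactly. Their poses are not given: they have to be found in the camera images.
- former_mid (a point): Bending former, bare aluminium, 0.4 kg, loose, flat on the bench, boss up. Point on its axis, half-way up, 24 mm above its underside; z up its axis, x towards its lug and tab. Below, a grooved wheel 84 mm wide, 20 mm high; above it a round boss to grip, 44 mm wide, from 20 to 48 mm height. A lug 14 mm wide on the wheel's rim, as high as the wheel, reaches 52 mm from the axis.
- former_tab (a point): Centre of the former's inside tab: 8 mm wide, lower edges rounded 2.5 mm, 10 mm high (38 to 48 mm above the underside, flush with the boss top), reaching inwards to 10 mm from the axis; it points from the axis the same way as the lug. Bore: 36 mm wide in the wheel, a cone from 18 to 24 mm height, 29.5 mm wide above that. Axes as former_mid.
- seat (a point): Tube bender, fixed to the bench. Point: centre of its flat round seat, on the spindle axis, 50 mm above the bench; z up, x towards the bender's roller (40 mm wide, top 74 mm above the bench, 95 mm from the spindle axis). Seat 90 mm wide. Fully home, the former's wheel lies flat on it.
- shoulder (a point): On the spindle axis at the height of the spindle's flat shoulder, 52 mm above the seat. The steel spindle is 28 mm wide up to here; above it a 16 mm nose tapers to a tip 23 mm higher. With the tab on the shoulder the former's underside is 14 mm above the seat. Axes as seat; they do not turn with the spindle. A twist of 0.5 N m against a keyway wall already loads it with some 80 N.
- hammer: Hammer, 260 mm long, lying on the bench to the left; leave it alone. Origin on the bench, about the middle of its length.
- wrench: Steel wrench, 200 mm long, lying on the bench to the right; leave it alone. Origin under its middle.
- tin: Closed grey tin, 56 mm wide, 70 mm high, standing on the bench on the left; leave it alone. Origin under its middle.
- arc_start (a point): Point of the bender 14 mm from the spindle axis along seat's x (towards the roller), at shoulder height: NOT at the keyway. The keyway lies 0.25 to 1.65 rad anticlockwise from here, seen from above, differently each time; its angle is not given. It is 9.5 mm wide, open at the shoulder, the full 52 mm long, its bottom 8.5 mm from the axis. The spindle is stiff to turn (3 N m).

How it is judged:
On the way, in this order (a step that is already met when the one before it is completed fails the run):
1. the former is lifted clear of the bench (height (world z) of former_mid above 0.06 m), for 0.1 s.
2. the former is over the spindle, the nose in its bore (horizontal distance between former_mid and seat below 0.008 m and z of former_mid in the frame of seat below 0.095 m), for 0.1 s.
At the end, for the whole second after the job is handed in: The former lies at rest on the bender's seat: its axis within 4 mm of the spindle axis, its underside within 3 mm of the seat (tab in the keyway), upright within 0.06 rad, boss up (horizontal distance between former_mid and seat below 0.004 m and z of former_mid in the frame of seat below 0.027 m and angle between former_mid's own z axis and vertical below 0.06 rad and linear speed of former below 0.02 m/s); the robot touches nothing.
It fails at once if the former bears on the bender with more than 100 N (contact force between former and bender above 100 N).
It fails at once if the former falls, or is driven, down the spindle faster than 0.3 m/s (horizontal distance between former_mid and seat below 0.01 m and z of former_mid in the frame of seat below 0.09 m and linear speed of former above 0.3 m/s).
It fails at once if the hammer is moved by more than 30 mm (distance of hammer from where it was at the start of the episode above 0.03 m).
It fails at once if the wrench is moved by more than 30 mm (distance of wrench from where it was at the start of the episode above 0.03 m).
It fails at once if the tin is moved by more than 30 mm (distance of tin from where it was at the start of the episode above 0.03 m).
It also fails if it takes over 72 s, if anything falls off the work surface, if the arm or the gripper's body presses on something with over 40 N, if the wrist force passes 120 N, or if a joint passes its speed limit or range.

ROBOT

A 6-joint arm with a two-finger parallel gripper is mounted at the origin on the work surface. World frame = base frame: x ahead of the robot, y to its left, z up, the work surface at z = 0. Lengths are in m, angles in rad, forces in N, time in s.
With the tool pointing down it reaches from about 0.35 to 0.975 m from the base axis. Payload 4.9 kg.
Tool frame: the origin (TCP) lies midway between the tips of the shut fingers; the grasp point (between the pads) lies 19 mm behind it; z points along the fingers, y is the line along which they close (so a half turn about z gives the same grasp; the last joint's range is limited). The gripper opens to 85 mm and grips with 20 to 120 N. Pads are 22 mm wide; open, the fingers measure 114 mm over their backs; the gripper's body (76 mm by 85 mm) begins 54 mm behind the grasp point. The pads swing forward as they close: fully open they stand 13 mm farther back than shut.
Start: joints at [-1.415, 0.053, 1.613, -0, 1.476, -0.119], TCP at [0.17, -0.602, 0.231] pointing down, gripper open.
Joint ranges: [-3.01, 3.01], [-1.01, 2.22], [0.06, 2.58], [-1.02, 4.17], [0.09, 2.62], [-3.14, 3.14]. Speed limits (rad/s): [2.57, 2.57, 3.14, 3.14, 3.14, 3.14].

INTERFACE

Orientations are given as a unit quaternion [w, x, y, z].
In Python, from plant import * gives the robot as it stands.
- The arm moves only by the tool jog_arm, never from a script. Its argument "targets" is a list of rows, each a list of 3 entries, a list of its own where there are three numbers: the shift along the tool's x, y, z in units of 25 mm (1.0 is 25 mm), then the turn, a rotation vector about the tool's x, y, z in units of 8 degrees (1.0 is 8 degrees), then the opening in per cent of the stroke, from 0 (shut) to 100 (fully open). A call has 1 to 8 rows; each row is the pose to reach, as a shift and turn from the pose commanded when the call began, along the tool's axes at that moment; what a row does not reach only later rows make up. A row lasts 1/8 s, in which the tool goes at most 62.5 mm and 10.7 degrees, less where a joint would pass 70% of its speed; a pose out of reach is approached as far as the arm can. A call with a gripper value outside its range is refused whole. The fingers move at their own pace and stop on an object; the grip force is fixed at half the most. Time passes only in rows, so rows that repeat a pose let the fingers close. It gives the time, the measured TCP pose, the force, the opening and the grip force at its end, in the units of the state.
- state(): the state, without advancing time (a new reading comes with each control period).
- grab_frame(name): name is "scene" or "side" or "wrist"; returns (picture, depth): 480x640x3 uint8, red, green, blue; 480x640 float32, m along the optical axis (not along the pixel's ray), 0 where there is no reading.
- camera_params(name): a dict with "fovy" (degrees; the focal length in pixels is half the picture's height over the tangent of half this angle, whatever the lens; pixels are square), "cx", "cy" (the principal point, pixels), "rvec" (rotation vector, rad) and "tvec" (3), from world to camera coordinates, as OpenCV has them; the wrist camera has in their place "hand_eye" (4x4, takes a point from camera to tool coordinates, whose origin is the TCP and whose axes are the flange's). Camera axes: x right, y down, z forward; pixel columns grow to the right and rows downward; lengths in m; the calibration is good to about 2 mm. A picture is of the moment at which its call begins: read the wrist's pose just before it. camera_params takes no time and is no camera call.
- job_done(): hands the job in; it is judged then, once.
The state is a dict: "time": time; "joint_pos": joint angles; "joint_vel": joint speeds; "joint_efforts": joint torques, N m; "tool_pos": TCP position; "tool_rot": TCP orientation; "contact_force": force on the tool from outside, world axes, zero at the start; "ft_torque": the same for the moment, N m; "gripper_width": opening from 0.0 (shut) to 1.0 (fully open); "grasp_force": force on a finger pad.
Only numpy, scipy, OpenCV 4.12 (cv2) and the standard library are available. Lean on these libraries where they do the work, as an engineer would, in place of code of your own. Each camera call takes 0.05 s, during which the arm holds its last target. There are 200 camera calls.

## Working session

There is one attempt and no reset: what is moved stays moved. The work goes in short steps, Python scripts to look and compute and a tool call to move; the robot and the scene stay as the last step left them, time stands still between calls to the robot, and variables do not carry over. Pictures are saved under pics/ and viewed, at most 10 in all, crops included, and the job is handed in when it is done.

Besides the shell and the picture viewer there is one more tool, called by a JSON object that holds its "method" and its "body". jog_arm: Moves the arm, as the interface text tells. Its arguments: {"type":"object","properties":{"targets":{"type":"array"}},"required":["targets"]}

```bash
mkdir -p pics; cat > h.py <<'E'
from plant import *
import numpy as np, cv2
from scipy.spatial.transform import Rotation as R
def cam(n,st=None):
    p=camera_params(n); f=240/np.tan(np.radians(p["fovy"])/2)
    K=np.array([[f,0,p["cx"]],[0,f,p["cy"]],[0,0,1]])
    if "hand_eye" in p:
        q=st["tool_rot"]; T=np.eye(4); T[:3,:3]=R.from_quat([q[1],q[2],q[3],q[0]]).as_matrix(); T[:3,3]=st["tool_pos"]
        M=T@np.array(p["hand_eye"]); return K,M[:3,:3],M[:3,3]
    Rm=cv2.Rodrigues(np.array(p["rvec"],float))[0]; return K,Rm.T,-Rm.T@np.array(p["tvec"]).ravel()
def pts(d,C):
    K,Rc,t=C; v,u=np.mgrid[0:480,0:640]; 
    r=np.stack([(u-K[0,2])/K[0,0]*d,(v-K[1,2])/K[1,1]*d,d],-1); return r@Rc.T+t
def plane(u,v,z,C):
    K,Rc,t=C; r=Rc@np.array([(u-K[0,2])/K[0,0],(v-K[1,2])/K[1,1],1]); return t+r*(z-t[2])/r[2]
def proj(P,C):
    K,Rc,t=C; c=(np.asarray(P)-t)@Rc; q=c@K.T; return q[...,:2]/q[...,2:]
def grab(n):
    st=state(); im,d=grab_frame(n); return im,d,cam(n,st),st
E
python3 - <<'E'
from h import *
for n in("scene","side"):
    im,d,C,st=grab(n); np.savez(n+".npz",im=im,d=d); cv2.imwrite(f"pics/{n}.png",im[...,::-1]); print(n,C[2],C[1][:,2],camera_params(n),(d>0).mean())
print(st)
E
```

```text
scene [ 1.18949541 -0.56298397  1.21156686] [-0.46097022  0.39655424 -0.79388361] {'fovy': 46.83490039553841, 'cx': 319.8202130465196, 'cy': 234.0052920451666, 'rvec': array([ 2.29387964,  1.05357495, -0.35655078]), 'tvec': array([-0.34874006, -0.27089564,  1.73341872])} 0.9961881510416667
side [0.31468169 0.64430784 0.87799289] [ 0.21665859 -0.61729078 -0.75631419] {'fovy': 57.90162763209847, 'cx': 318.0620394029342, 'cy': 241.92678638180902, 'rvec': array([ 0.49130937, -2.79906829,  1.04439482]), 'tvec': array([0.50835154, 0.19848349, 0.99358527])} 0.9960872395833333
{'time': 0.05, 'joint_pos': array([-1.41500470e+00,  5.33349613e-02,  1.61424164e+00, -3.36123790e-05,
        1.47599124e+00, -1.19007081e-01]), 'joint_vel': array([ 0.00042724, -0.0003865 , -0.00147607,  0.00056829,  0.00143166,
        0.00067688]), 'joint_efforts': array([ 1.64677287e-03, -3.95177114e+01, -3.71654642e+01, -5.75214517e-05,
        4.08956985e-03,  3.06549111e-06]), 'tool_pos': array([ 0.16948922, -0.60095758,  0.23010786]), 'tool_rot': array([-9.87115700e-04,  9.90574846e-01,  1.36968972e-01, -3.48893207e-05]), 'contact_force': array([-0.01668114,  0.55768875, -0.25943935]), 'ft_torque': array([ 0.05857472, -0.00449432,  0.0365134 ]), 'grasp_force': 0.0, 'gripper_width': 1.0019016082250607}
```

View pics/scene.png

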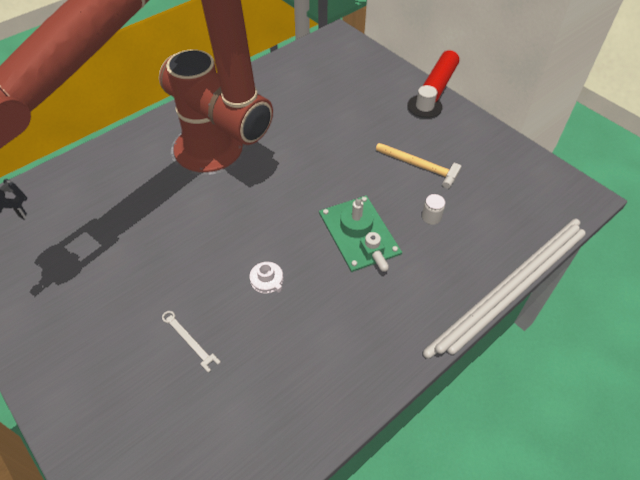

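View pics/side.png

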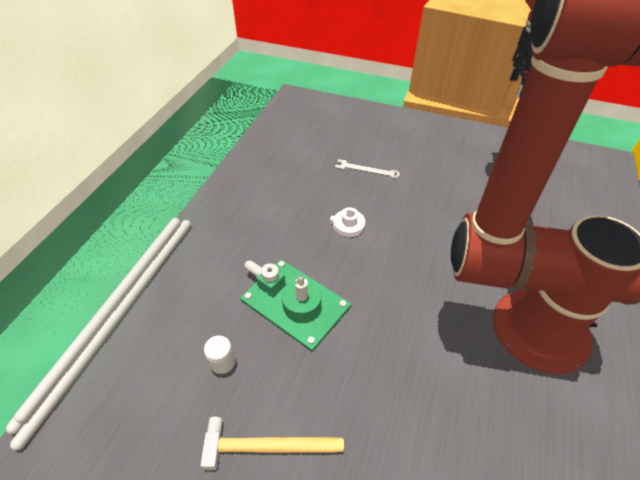

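The scene view has the former at about (266,276) with its lug lower right, the spindle at (357,210) and the roller at (373,243). The side view has the former at (349,221) with its lug on the left, the spindle at (301,290) and the roller at (269,272). Next I'll get coarse positions from the rays.

```bash
python3 - <<'E'
from h import *
seeds={"scene":dict(f=(266,276),b=(357,215)),"side":dict(f=(349,221),b=(301,292))}
for n in seeds:
    z=np.load(n+".npz"); im,d=z["im"],z["d"]; C=cam(n); P=pts(d,C)
    hsv=cv2.cvtColor(im,cv2.COLOR_RGB2HSV)
    u,v=seeds[n]["f"]; m=np.zeros((480,640),bool); m[v-30:v+30,u-30:u+30]=1
    fm=m&(hsv[...,2]>130)&(hsv[...,1]<60)
    q=P[fm]; q=q[(q[:,2]>.005)]; 
    w=q[(q[:,2]<.028)]; c,r=cv2.minEnclosingCircle(w[:,:2].astype(np.float32)); b=q[q[:,2]>.036]
    print(n,"former px",fm.sum(),"zmax",np.percentile(q[:,2],98),"wheel circ",c,r,"boss",np.median(b,0),(b.min(0)+b.max(0))/2)
    dd=np.linalg.norm(w[:,:2]-np.median(b[:,:2],0),axis=1); print(" lug dir",w[dd>np.percentile(dd,97)].mean(0))
    u,v=seeds[n]["b"]; m[:]=0; m[v-50:v+60,u-80:u+80]=1
    s=P[m&(P[...,2]>.06)]; s=s[s[:,2]<.15]
    hi=s[s[:,2]>.095]; print(" spindle",len(hi),np.median(hi,0),hi[:,2].max())
    lo=s[(s[:,2]>.066)&(s[:,2]<.08)&(np.linalg.norm(s[:,:2]-np.median(hi[:,:2],0),axis=1)>.06)]; print(" roller",len(lo),np.median(lo,0),(lo.min(0)+lo.max(0))/2)
    g=P[m&(abs(P[...,2]-.05)<.004)&(hsv[...,0]>50)&(hsv[...,0]<90)&(hsv[...,1]>80)]
    print(" seat",len(g),(g.min(0)+g.max(0))/2,np.ptp(g,axis=0))
E
```

```text
scene former px 932 zmax 0.04960745818015411 wheel circ (0.5088642239570618, -0.15779155492782593) 0.05262145400047302 boss [ 0.51103437 -0.16256906  0.04565565] [ 0.83778272 -0.35105244  0.62380192]
 lug dir [ 0.5438231  -0.15195886  0.01316714]
 spindle 83 [0.53843205 0.12613827 0.10243406] 0.12875945871410743
 roller 242 [0.63184269 0.11849749 0.06902381] [0.6357891  0.21061279 0.07054275]
 seat 489 [0.57259693 0.12372518 0.04999655] [0.16442787 0.1031747  0.0079821 ]
side former px 3566 zmax 0.8779928908474004 wheel circ (0.5252436995506287, -0.16315284371376038) 0.12461657077074051 boss [ 0.50400166 -0.14985122  0.04822075] [0.42116944 0.23165089 0.4570204 ]
 lug dir [ 0.54033026 -0.19495346  0.00564718]
 spindle 125 [0.52876422 0.13803538 0.10387313] 0.12601777834852812
 roller 321 [0.62679502 0.11615655 0.07048061] [0.62575303 0.2053403  0.07191402]
 seat 890 [0.57009091 0.13072003 0.04999588] [0.16426302 0.09526664 0.00793705]
```

{"method": "jog_arm", "body": {"targets": [[[17.1,-13.6,0],[0,0,0],100],[[17.1,-13.6,0],[0,0,0],100],[[17.1,-13.6,0],[0,0,0],100],[[17.1,-13.6,0],[0,0,0],100],[[17.1,-13.6,0],[0,0,0],100],[[17.1,-13.6,0],[0,0,0],100],[[17.1,-13.6,0],[0,0,0],100],[[17.1,-13.6,0],[0,0,0],100]]}}

```text
time: 1.1
tool_pos: [0.4624, -0.1938, 0.231]
tool_rot: [0.0, 0.991, 0.137, 0.0]
contact_force: [1.0, -0.3, -0.6]
gripper_width: 1.002
grasp_force: 0.0
```

{"method": "jog_arm", "body": {"targets": [[[1.9,-1.0,0],[0,0,0],100],[[1.9,-1.0,0],[0,0,0],100],[[1.9,-1.0,0],[0,0,0],100]]}}

```text
time: 1.48
tool_pos: [0.5003, -0.1588, 0.2307]
tool_rot: [-0.0, 0.991, 0.137, -0.001]
contact_force: [0.1, -1.0, 0.2]
gripper_width: 1.0
grasp_force: 0.0
```

```bash
python3 - <<'E'
from h import *
im,d,C,st=grab("wrist"); np.savez("w1.npz",im=im,d=d,K=C[0],R=C[1],t=C[2]); cv2.imwrite("pics/w1.png",im[...,::-1])
print(st["tool_pos"],st["joint_pos"],C[2],C[1][:,2],camera_params("wrist"),proj([[.508,-.157,.048],st["tool_pos"]],C))
E
```

```text
[ 0.50029858 -0.15883492  0.23071875] [-4.48990668e-01 -1.88001347e-01  1.84302157e+00 -4.82060452e-04
  1.48778831e+00  8.46652924e-01] [ 0.57745249 -0.13707684  0.3733583 ] [-0.3008413  -0.08420706 -0.9499493 ] {'fovy': 69.7416798019172, 'cx': 320.18638374592496, 'cy': 237.59817872624637, 'hand_eye': array([[-9.55511569e-04, -9.50332318e-01, -3.11235557e-01,
         7.99878373e-02],
       [ 9.99999543e-01, -9.11670102e-04, -2.86347652e-04,
        -3.77468549e-05],
       [-1.16187244e-05, -3.11235689e-01,  9.50332755e-01,
        -1.42737966e-01],
       [ 0.00000000e+00,  0.00000000e+00,  0.00000000e+00,
         1.00000000e+00]])} [[320.71694587 203.32152229]
 [320.42776177 305.36612309]]
```

View pics/w1.png

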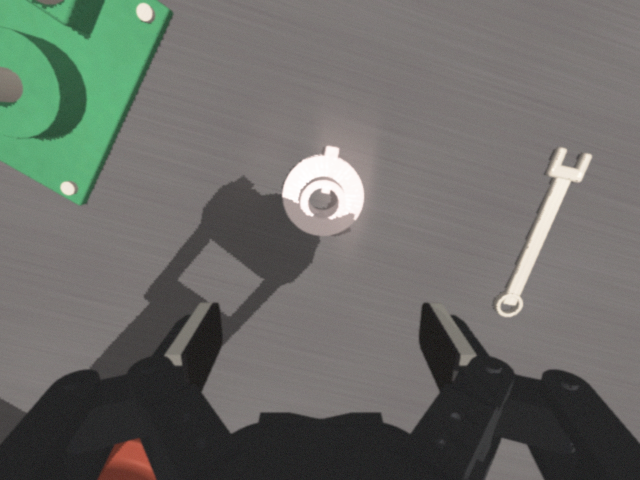

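The wrist view has the former at (323,197), its lug pointing up at (331,152), and the wrench well to the right. Now I'll refine its centre and lug direction.

```bash
cat >> h.py <<'E'
def circ(p):
    A=np.c_[2*p,np.ones(len(p))]; s=np.linalg.lstsq(A,(p**2).sum(1),rcond=None)[0]; return s[:2],np.sqrt(s[2]+s[:2]@s[:2])
E
python3 - <<'E'
from h import *
w=np.load("w1.npz"); C=(w["K"],w["R"],w["t"]); im=w["im"]; P=pts(w["d"],C)
m=np.zeros((480,640),bool); m[130:260,260:390]=1
Z=P[...,2]; print(np.percentile(Z[m],[5,50,90,95,99]))
b=P[m&(Z>.042)&(Z<.055)]; print("boss top",len(b),b[:,2].mean(),cv2.minEnclosingCircle(b[:,:2].astype(np.float32)))
wm=m&(Z>.010)&(Z<.06); q=P[wm]; q=q[np.hypot(*(q[:,:2]-b[:,:2].mean(0)).T)<.06]
c=np.array(cv2.minEnclosingCircle(b[:,:2].astype(np.float32))[0])
# mask contour at rim
cn=max(cv2.findContours(wm.astype(np.uint8),0,1)[0],key=cv2.contourArea)[:,0]
p=np.array([plane(u,v,.018,C)[:2] for u,v in cn])
for k in range(4):
    c2,r=circ(p if k==0 else p[abs(np.hypot(*(p-c2).T)-r)<.003])
print("rim",c2,r)
rr=np.hypot(*(p-c2).T); l=p[rr>.047]; v=l.mean(0)-c2; print("lug",len(l),rr.max(),np.degrees(np.arctan2(v[1],v[0])))
E
```

```text
[-0.00109173  0.00046187  0.02102947  0.04728281  0.04888728]
boss top 1003 0.047771794351172264 ((0.509376585483551, -0.15924370288848877), 0.022212745621800423)
rim [ 0.50910245 -0.15924547] 0.04193001316618576
lug 22 0.052588173753692596 5.36633831356663
```

{"method": "jog_arm", "body": {"targets": [[[3.7,-10.8,1.2],[0,0,0],100],[[3.7,-10.8,1.2],[0,0,0],100],[[3.7,-10.8,1.2],[0,0,0],100],[[3.7,-10.8,1.2],[0,0,0],100],[[3.7,-10.8,1.2],[0,0,0],100],[[3.7,-10.8,1.2],[0,0,0],100],[[3.7,-10.8,1.2],[0,0,0],100]]}}

```text
time: 2.4
tool_pos: [0.5165, 0.1246, 0.2013]
tool_rot: [0.0, 0.991, 0.136, -0.0]
contact_force: [0.3, -0.3, 1.2]
gripper_width: 1.001
grasp_force: 0.0
```

```bash
python3 - <<'E'
from h import *
im,d,C,st=grab("wrist"); np.savez("w2.npz",im=im,d=d,K=C[0],R=C[1],t=C[2]); cv2.imwrite("pics/w2.png",im[...,::-1])
print(st["tool_pos"],st["tool_rot"],st["joint_pos"],C[2],proj([.533,.131,.102],C))
E
```

```text
[0.51651082 0.12463081 0.20134006] [ 3.15037676e-04  9.90692411e-01  1.36119228e-01 -5.76542774e-05] [ 9.69984220e-02 -1.52520469e-01  1.86118234e+00 -6.40208042e-04
  1.43302112e+00  1.39479645e+00] [0.59352856 0.14633147 0.34406202] [317.90558684 215.41727541]
```

View pics/w2.png

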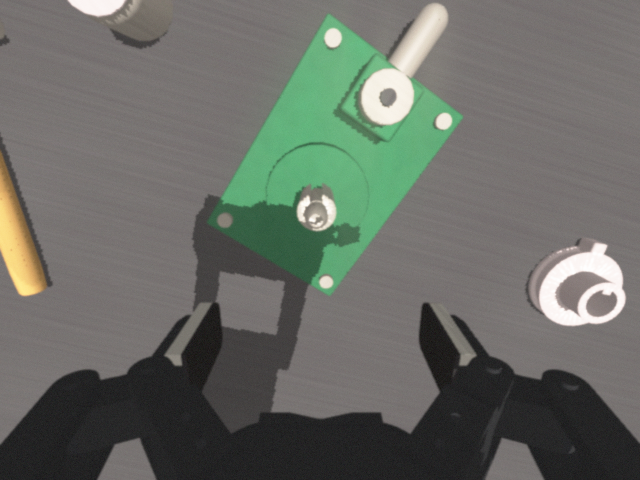

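This view has the spindle at (317,210) and the roller at (388,95), with something like a notch on the spindle's upper side near (318,192). I'll zoom in on the spindle and measure.

```bash
python3 - <<'E'
from h import *
w=np.load("w2.npz"); C=(w["K"],w["R"],w["t"]); im=w["im"]; P=pts(w["d"],C); Z=P[...,2]
cv2.imwrite("pics/w2c.png",cv2.resize(im[170:245,270:370,::-1],None,fx=8,fy=8,interpolation=cv2.INTER_CUBIC))
m=np.zeros((480,640),bool); m[170:245,280:360]=1
s=P[m&(abs(Z-.102)<.004)]; print("shoulder",len(s),s.mean(0),cv2.minEnclosingCircle(s[:,:2].astype(np.float32)))
m[:]=0; m[140:245,255:380]=1
hsv=cv2.cvtColor(im,cv2.COLOR_RGB2HSV)
g=P[m&(abs(Z-.05)<.004)]; h=cv2.convexHull(g[:,:2].astype(np.float32))[:,0]; print("seat",len(g),circ(h.astype(float)),cv2.minEnclosingCircle(h))
m[:]=0; m[60:135,350:425]=1
r=P[m&(abs(Z-.074)<.004)]; print("roller",len(r),cv2.minEnclosingCircle(r[:,:2].astype(np.float32)))
E
```

```text
shoulder 730 [0.53512959 0.13260604 0.10199234] ((0.5354078412055969, 0.13267527520656586), 0.014205857180058956)
seat 6797 (array([0.53583004, 0.13282974]), np.float64(0.04449120211001554)) ((0.5354939699172974, 0.13271458446979523), 0.045046839863061905)
roller 1350 ((0.6257563233375549, 0.10397950559854507), 0.019602373242378235)
```

View pics/w2c.png

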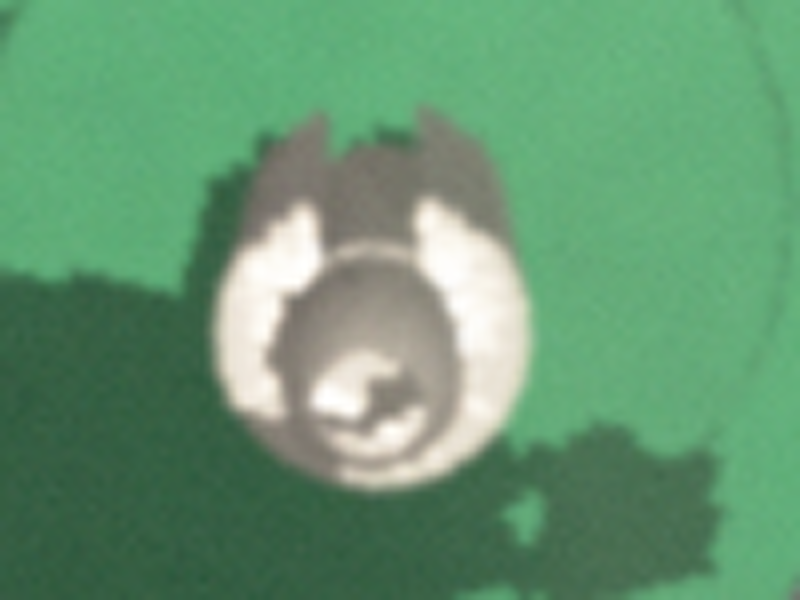

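The crop shows the keyway opening upward in the image, with its shoulder corners at crop (322,210) and (415,203). I'll convert those to an angle.

```bash
python3 - <<'E'
from h import *
w=np.load("w2.npz"); C=(w["K"],w["R"],w["t"])
c=np.array([.5355,.1327]); f=lambda a,b:plane(270+a/8-.44,170+b/8-.44,.102,C)[:2]
for y in(210,230):
  A,B=f(322,y),f(415,y-5); v=(A+B)/2-c; n=B-A; print(np.linalg.norm(n)*1e3,np.degrees(np.arctan2(v[1],v[0])),np.degrees(np.arctan2(n[0],-n[1])))
q=state()["tool_rot"]; M=R.from_quat([q[1],q[2],q[3],q[0]]).as_matrix(); print(M)
d=np.array([.5092,-.1592,.100])-state()["tool_pos"]; print(M.T@d/.025)
E
```

```text
8.280802711797431 18.66086446403431 18.697940779436426
8.299844534136954 19.259422516909765 18.704797863390283
[[ 9.63123316e-01  2.69060294e-01  1.90533354e-04]
 [ 2.69060355e-01 -9.63123205e-01 -4.66012513e-04]
 [ 5.81216303e-05  5.00092489e-04 -9.99999873e-01]]
[-3.33832636 10.84446775  4.06311368]
```

{"method": "jog_arm", "body": {"targets": [[[-3.34,10.84,0],[0,0,0],100],[[-3.34,10.84,0],[0,0,0],100],[[-3.34,10.84,0],[0,0,0],100],[[-3.34,10.84,4.0],[0,0,0],100],[[-3.34,10.84,4.0],[0,0,0],100],[[-3.34,10.84,4.0],[0,0,0],100],[[-3.34,10.84,4.0],[0,0,0],100],[[-3.34,10.84,4.0],[0,0,0],100]]}}

```text
time: 3.45
tool_pos: [0.5108, -0.1573, 0.1033]
tool_rot: [0.001, 0.991, 0.137, 0.001]
contact_force: [0.7, 0.3, 0.0]
gripper_width: 0.997
grasp_force: 0.0
```

{"method": "jog_arm", "body": {"targets": [[[0,0,1],[0,0,0],100],[[0,0,2],[0,0,0],100],[[0,0,2.6],[0,0,0],100],[[0,0,3.0],[0,0,0],100],[[0,0,3.0],[0,0,0],100]]}}

```text
time: 4.08
tool_pos: [0.5097, -0.1571, 0.0263]
tool_rot: [-0.0, 0.991, 0.137, -0.0]
contact_force: [0.6, -0.4, 0.5]
gripper_width: 0.999
grasp_force: 0.0
```

{"method": "jog_arm", "body": {"targets": [[[-0.04,0.08,0],[0,0,0],100],[[-0.04,0.08,0],[0,0,0],60],[[-0.04,0.08,0],[0,0,0],40],[[-0.04,0.08,0],[0,0,0],40],[[-0.04,0.08,0],[0,0,0],30],[[-0.04,0.08,0],[0,0,0],30],[[-0.04,0.08,0],[0,0,0],30],[[-0.04,0.08,0],[0,0,0],30]]}}

```text
time: 5.08
tool_pos: [0.5097, -0.1597, 0.0272]
tool_rot: [0.0, 0.991, 0.137, 0.0]
contact_force: [-1.2, 0.4, 5.0]
gripper_width: 0.497
grasp_force: 61.7
```

{"method": "jog_arm", "body": {"targets": [[[0,0,-0.5],[0,0,0],30],[[0,0,-2],[0,0,0],30],[[0,0,-4],[0,0,0],30],[[0,0,-6],[0,0,0],30],[[0,0,-6],[0,0,0],30],[[0,0,-6],[0,0,0],30]]}}

```text
time: 5.82
tool_pos: [0.508, -0.159, 0.1743]
tool_rot: [-0.001, 0.991, 0.137, -0.001]
contact_force: [-0.3, 0.4, -5.2]
gripper_width: 0.496
grasp_force: 62.3
```

```bash
python3 - <<'E'
from h import *
im,d,C,st=grab("wrist"); np.savez("w3.npz",im=im,d=d,K=C[0],R=C[1],t=C[2]); cv2.imwrite("pics/w3.png",im[...,::-1])
P=pts(d,C); Z=P[...,2]; tp=st["tool_pos"]; print(tp,st["contact_force"],st["gripper_width"])
near=(np.hypot(P[...,0]-tp[0],P[...,1]-tp[1])<.06)
zb=tp[2]+.021
b=P[near&(abs(Z-zb)<.006)]; print("z hist",np.histogram(Z[near]-tp[2],bins=np.arange(-.03,.05,.004)))
E
```

```text
[ 0.50800995 -0.15900523  0.17431563] [-0.27994858  0.43299509 -5.2203993 ] 0.49554800594130843
z hist (array([  91,  780,  249,  279,  205, 9370,  701,  594,  685,  864, 1054,
       1126, 5334,  585,  527,  571,  460,  965,  569]), array([-0.03 , -0.026, -0.022, -0.018, -0.014, -0.01 , -0.006, -0.002,
        0.002,  0.006,  0.01 ,  0.014,  0.018,  0.022,  0.026,  0.03 ,
        0.034,  0.038,  0.042,  0.046]))
```

View pics/w3.png

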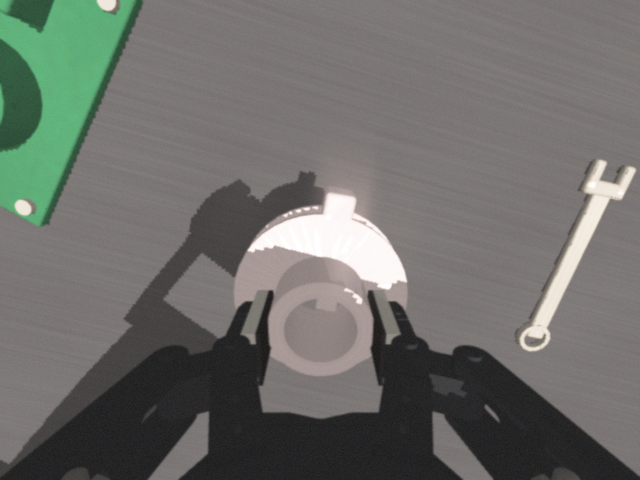

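The former is held squarely, with the boss top centred near (321,325), the lug at (340,205) and the tab at (325,303). I'll work out its offset and lug angle in the tool frame.

```bash
python3 - <<'E'
from h import *
w=np.load("w3.npz"); C=(w["K"],w["R"],w["t"]); P=pts(w["d"],C); Z=P[...,2]
st=state(); tp=np.array([.50801,-.15900,.17432]); q=st["tool_rot"]; M=R.from_quat([q[1],q[2],q[3],q[0]]).as_matrix()
T=(P-tp)@M
u=np.arange(640)[None,:]*np.ones((480,1)); v=np.arange(480)[:,None]*np.ones((1,640))
b=T[(abs(T[...,2]+.021)<.003)&(u>275)&(u<368)&(v>270)&(v<385)]; print("boss top",len(b),np.median(b[:,2]),cv2.minEnclosingCircle(b[:,:2].astype(np.float32)))
wm=(abs(T[...,2]-.007)<.003)&(v>180)&(v<345)&(u>225)&(u<415); g=T[wm]; print("wheel z",np.median(g[:,2]))
h=cv2.convexHull(g[:,:2].astype(np.float32))[:,0].astype(float); h=h[h[:,0]>-.005]
c=np.zeros(2);r=.042
for k in range(5):
    s=h[abs(np.hypot(*(h-c).T)-r)<.004]; c,r=circ(s)
print("wheel",c,r,len(s))
for c0 in (c,np.zeros(2)):
    l=g[np.hypot(*(g[:,:2]-c0).T)>.0455][:,:2]; a=l.mean(0)-c0; print("lug tool angle",len(l),np.degrees(np.arctan2(a[1],a[0])))
# tilt
A=np.c_[g[:,:2],np.ones(len(g))]; print("tilt",np.linalg.lstsq(A,g[:,2],rcond=None)[0])
E
```

```text
boss top 4537 -0.02073014429051385 ((-6.572243000846356e-05, -0.00046012760140001774), 0.023132743313908577)
wheel z 0.007145351971122041
wheel [-6.53917809e-05  9.16789024e-05] 0.04209089016601143 24
lug tool angle 476 10.35748211982016
lug tool angle 472 10.463793785390354
tilt [ 0.01132204 -0.00178225  0.00685958]
```

{"method": "jog_arm", "body": {"targets": [[[4.2,-10.94,0],[0,0,0.6],30],[[4.2,-10.94,0],[0,0,1.25],30],[[4.2,-10.94,0],[0,0,1.25],30],[[4.2,-10.94,0],[0,0,1.25],30],[[4.2,-10.94,0],[0,0,1.25],30],[[4.2,-10.94,0],[0,0,1.25],30],[[4.2,-10.94,0],[0,0,1.25],30],[[4.2,-10.94,0],[0,0,1.25],30]]}}

```text
time: 6.88
tool_pos: [0.5355, 0.131, 0.175]
tool_rot: [0.0, 0.999, 0.049, -0.001]
contact_force: [-0.4, 0.3, -5.4]
gripper_width: 0.498
grasp_force: 63.1
```

```bash
cat > s.py <<'E'
from h import *
st=state(); q=st["tool_rot"]; M=R.from_quat([q[1],q[2],q[3],q[0]]).as_matrix(); p=st["tool_pos"]
print(p,"yaw",np.degrees(np.arctan2(M[1,0],M[0,0])),"F",st["contact_force"],"T",st["ft_torque"],"tz",M[:,2], "to spindle units",M.T@(np.array([.5355,.1327,p[2]])-p)/.025)
E
python3 s.py
```

```text
[0.53550192 0.13103999 0.17504292] yaw 5.65558391481289 F [-0.38678441  0.25665103 -5.42825121] T [-0.00239592 -0.0664083   0.00620524] tz [-2.11392409e-03 -4.73921681e-04 -9.99997653e-01] to spindle units [ 6.46730950e-03 -6.60845712e-02 -3.13064118e-05]
```

{"method": "jog_arm", "body": {"targets": [[[0,-0.07,0],[0,0,0],30],[[0,-0.07,0.3],[0,0,0],30],[[0,-0.07,0.7],[0,0,0],30],[[0,-0.07,1.1],[0,0,0],30],[[0,-0.07,1.5],[0,0,0],30],[[0,-0.07,1.9],[0,0,0],30],[[0,-0.07,2.2],[0,0,0],30],[[0,-0.07,2.2],[0,0,0],30]]}}

```text
time: 7.88
tool_pos: [0.5353, 0.1339, 0.1203]
tool_rot: [0.0, 0.999, 0.05, -0.001]
contact_force: [-0.1, 0.1, -4.4]
gripper_width: 0.495
grasp_force: 63.1
```

```bash
python3 s.py
```

```text
[0.53532066 0.13386027 0.12031729] yaw 5.747311723474211 F [-0.13659202  0.08324433 -4.3826095 ] T [0.06175599 0.00427934 0.04448611] tz [-1.75160176e-03 -1.80653118e-04 -9.99998450e-01] to spindle units [ 2.48979193e-03  4.68959460e-02 -4.18085371e-06]
```

{"method": "jog_arm", "body": {"targets": [[[0,0.03,0],[0,0,0],30],[[0,0.03,0],[0,0,0],30]]}}

```text
time: 8.12
tool_pos: [0.5364, 0.1332, 0.1219]
tool_rot: [-0.0, 0.999, 0.05, 0.001]
contact_force: [0.4, -0.2, -3.6]
gripper_width: 0.495
grasp_force: 63.1
```

```bash
python3 s.py; python3 s.py
```

```text
[0.53641115 0.1331698  0.12194317] yaw 5.742881014142509 F [ 0.3805147  -0.20102528 -3.59724091] T [-0.00752667  0.01528519 -0.02431509] tz [ 1.12460580e-03  7.48186823e-05 -9.99999365e-01] to spindle units [-3.81433727e-02  1.50505538e-02 -4.23932812e-05]
[0.53641115 0.1331698  0.12194317] yaw 5.742881014142509 F [ 0.3805147  -0.20102528 -3.59724091] T [-0.00752667  0.01528519 -0.02431509] tz [ 1.12460580e-03  7.48186823e-05 -9.99999365e-01] to spindle units [-3.81433727e-02  1.50505538e-02 -4.23932812e-05]
```

{"method": "jog_arm", "body": {"targets": [[[0,0,0.2],[0,0,0],30],[[0,0,0.4],[0,0,0],30],[[0,0,0.5],[0,0,0],30],[[0,0,0.6],[0,0,0],30],[[0,0,0.65],[0,0,0],30],[[0,0,0.65],[0,0,0],30]]}}

```text
time: 8.88
tool_pos: [0.536, 0.1332, 0.105]
tool_rot: [0.0, 0.999, 0.05, -0.0]
contact_force: [1.1, 0.3, -4.8]
gripper_width: 0.5
grasp_force: 63.1
```

```bash
python3 s.py
```

```text
[0.53595593 0.13316098 0.10498265] yaw 5.744426075465096 F [ 1.10963752  0.25351902 -4.75015669] T [ 0.00420728 -0.03971    -0.00528277] tz [-1.15504805e-04 -6.27141184e-06 -9.99999993e-01] to spindle units [-1.99912424e-02  1.65210628e-02  2.22212744e-06]
```

{"method": "jog_arm", "body": {"targets": [[[0,0,0.1],[0,0,0],30],[[0,0,0.2],[0,0,0],30],[[0,0,0.3],[0,0,0],30],[[0,0,0.4],[0,0,0],30],[[0,0,0.5],[0,0,0],30],[[0,0,0.5],[0,0,0],30]]}}

```text
time: 9.62
tool_pos: [0.5358, 0.1331, 0.0922]
tool_rot: [0.0, 0.999, 0.05, -0.0]
contact_force: [0.2, -0.4, -4.4]
gripper_width: 0.498
grasp_force: 63.1
```

```bash
python3 s.py
```

```text
[0.53576696 0.13314138 0.09221738] yaw 5.744530218677184 F [ 0.16559413 -0.40965694 -4.41186495] T [ 0.04461584  0.02973755 -0.04510116] tz [-6.10384355e-04 -6.49269296e-05 -9.99999812e-01] to spindle units [-1.23921094e-02  1.64978361e-02  7.66433384e-06]
```

Still no contact, so I'll feel for the shoulder in half-millimetre steps.

{"method": "jog_arm", "body": {"targets": [[[0,0,0.03],[0,0,0],30],[[0,0,0.06],[0,0,0],30],[[0,0,0.06],[0,0,0],30]]}}

```text
time: 10.0
tool_pos: [0.5361, 0.1332, 0.0912]
tool_rot: [0.0, 0.999, 0.05, 0.0]
contact_force: [-0.4, 0.1, -4.1]
gripper_width: 0.496
grasp_force: 63.1
```

{"method": "jog_arm", "body": {"targets": [[[0,0,0.02],[0,0,0],30],[[0,0,0.02],[0,0,0],30]]}}

```text
time: 10.25
tool_pos: [0.5361, 0.1332, 0.0908]
tool_rot: [0.0, 0.999, 0.05, 0.0]
contact_force: [-0.3, 0.0, -3.2]
gripper_width: 0.498
grasp_force: 63.3
```

{"method": "jog_arm", "body": {"targets": [[[0,0,0.02],[0,0,0],30],[[0,0,0.02],[0,0,0],30]]}}

```text
time: 10.5
tool_pos: [0.5362, 0.1332, 0.0906]
tool_rot: [0.0, 0.999, 0.05, 0.0]
contact_force: [-1.4, -0.4, 0.1]
gripper_width: 0.5
grasp_force: 63.5
```

{"method": "jog_arm", "body": {"targets": [[[0,0,0.02],[0,0,0],30],[[0,0,0.02],[0,0,0],30]]}}

```text
time: 10.75
tool_pos: [0.5362, 0.1332, 0.0903]
tool_rot: [0.0, 0.999, 0.05, 0.0]
contact_force: [-3.2, -0.3, 3.5]
gripper_width: 0.494
grasp_force: 63.9
```

Contact with the shoulder, about 8 N. Now I'll turn anticlockwise under this light pressure.

{"method": "jog_arm", "body": {"targets": [[[0,0,0],[0,0,-0.25],30],[[0,0,0],[0,0,-0.5],30],[[0,0,0],[0,0,-0.75],30],[[0,0,0],[0,0,-1.0],30],[[0,0,0],[0,0,-1.25],30],[[0,0,0],[0,0,-1.5],30],[[0,0,0],[0,0,-1.5],30]]}}

```text
time: 11.62
tool_pos: [0.5356, 0.1334, 0.0889]
tool_rot: [-0.0, 0.988, 0.154, -0.0]
contact_force: [-0.1, 2.1, -3.7]
gripper_width: 0.495
grasp_force: 63.3
```

```bash
python3 s.py
```

```text
[0.53562918 0.13337548 0.0889258 ] yaw 17.771871888552443 F [-0.14454307  2.06312857 -3.7415604 ] T [ 0.30756044 -0.01388346  0.04854444] tz [-7.24503275e-04  4.22035567e-04 -9.99999648e-01] to spindle units [-1.31676654e-02  2.41525327e-02 -7.65931414e-06]
```

The pressure has eased at lug ≈7°, so the tab's rounded edge has reached the keyway. I'll turn on towards 18° and watch the moment.

{"method": "jog_arm", "body": {"targets": [[[0,0,0],[0,0,-0.25],30],[[0,0,0],[0,0,-0.5],30],[[0,0,0],[0,0,-0.75],30],[[0,0,0],[0,0,-0.75],30]]}}

```text
time: 12.12
tool_pos: [0.5359, 0.133, 0.0894]
tool_rot: [0.0, 0.979, 0.206, -0.0]
contact_force: [0.7, 0.1, -4.3]
gripper_width: 0.495
grasp_force: 63.1
```

```bash
python3 s.py
```

```text
[0.53589829 0.13297699 0.08937754] yaw 23.7633288324685 F [ 0.67214212  0.13972148 -4.30132514] T [ 0.01605041  0.01793811 -0.01715245] tz [-2.07724714e-04 -3.15625580e-04 -9.99999929e-01] to spindle units [-1.90453278e-02  3.72050107e-03  6.80634290e-06]
```

{"method": "jog_arm", "body": {"targets": [[[0,0,0],[0,0,-0.25],30],[[0,0,0],[0,0,-0.5],30],[[0,0,0.03],[0,0,-0.5],30],[[0,0,0.06],[0,0,-0.5],30],[[0,0,0.06],[0,0,-0.5],30]]}}

```text
time: 12.75
tool_pos: [0.5359, 0.1332, 0.0879]
tool_rot: [-0.0, 0.971, 0.24, -0.0]
contact_force: [-0.6, -0.2, -3.5]
gripper_width: 0.493
grasp_force: 63.1
```

```bash
python3 s.py
```

```text
[0.53586496 0.13316779 0.0879034 ] yaw 27.742648508032257 F [-0.60723276 -0.21285222 -3.54478938] T [0.00231982 0.00263823 0.03781754] tz [-2.94278949e-04  1.31320553e-05 -9.99999957e-01] to spindle units [-2.16306930e-02  9.76506756e-03  4.05032067e-06]
```

The tab has entered the keyway. Easing down.

{"method": "jog_arm", "body": {"targets": [[[0,0,0.04],[0,0,0],30],[[0,0,0.08],[0,0,0],30],[[0,0,0.12],[0,0,0],30],[[0,0,0.12],[0,0,0],30]]}}

```text
time: 13.25
tool_pos: [0.5359, 0.1332, 0.0849]
tool_rot: [-0.0, 0.971, 0.24, -0.0]
contact_force: [-0.7, -0.2, -4.6]
gripper_width: 0.496
grasp_force: 63.1
```

```bash
python3 s.py
```

```text
[0.53586247 0.13315644 0.08487141] yaw 27.742124697215672 F [-0.70468415 -0.17129632 -4.59826156] T [0.00727415 0.04184098 0.00171951] tz [-3.41871027e-04 -2.60233337e-05 -9.99999941e-01] to spindle units [-2.13312092e-02  9.40988582e-03  5.43191167e-06]
```

{"method": "jog_arm", "body": {"targets": [[[0,0,0.05],[0,0,0],30],[[0,0,0.1],[0,0,0],30],[[0,0,0.15],[0,0,0],30],[[0,0,0.2],[0,0,0],30],[[0,0,0.25],[0,0,0],30],[[0,0,0.28],[0,0,0],30],[[0,0,0.28],[0,0,0],30]]}}

```text
time: 14.12
tool_pos: [0.5359, 0.1331, 0.078]
tool_rot: [-0.0, 0.971, 0.24, -0.0]
contact_force: [0.3, -0.2, -4.6]
gripper_width: 0.498
grasp_force: 63.1
```

{"method": "jog_arm", "body": {"targets": [[[0,0,0.02],[0,0,0],30],[[0,0,0.04],[0,0,0],30],[[0,0,0.04],[0,0,0],30]]}}

```text
time: 14.5
tool_pos: [0.5361, 0.1332, 0.0773]
tool_rot: [0.0, 0.971, 0.24, 0.0]
contact_force: [-1.7, -1.0, -3.1]
gripper_width: 0.496
grasp_force: 63.2
```

{"method": "jog_arm", "body": {"targets": [[[0,0,0.02],[0,0,0],30],[[0,0,0.02],[0,0,0],30]]}}

```text
time: 14.75
tool_pos: [0.5361, 0.1332, 0.0772]
tool_rot: [0.0, 0.971, 0.24, 0.0]
contact_force: [-3.0, -0.4, 2.2]
gripper_width: 0.495
grasp_force: 63.7
```

{"method": "jog_arm", "body": {"targets": [[[0,0,0.02],[0,0,0],30],[[0,0,0.02],[0,0,0],30]]}}

```text
time: 15.0
tool_pos: [0.5361, 0.1332, 0.0772]
tool_rot: [0.0, 0.971, 0.24, -0.0]
contact_force: [-5.6, -0.7, 5.3]
gripper_width: 0.5
grasp_force: 64.2
```

It is on the seat: 13.4 mm below shoulder contact and about 10 N of load. Let go and check.

{"method": "jog_arm", "body": {"targets": [[[0,0,0],[0,0,0],55],[[0,0,0],[0,0,0],60],[[0,0,0],[0,0,0],70],[[0,0,-0.3],[0,0,0],85],[[0,0,-0.3],[0,0,0],100],[[0,0,-0.3],[0,0,0],100],[[0,0,-0.3],[0,0,0],100]]}}

```text
time: 15.88
tool_pos: [0.5359, 0.1332, 0.0834]
tool_rot: [-0.0, 0.971, 0.24, -0.0]
contact_force: [-0.3, -0.5, -0.5]
gripper_width: 1.001
grasp_force: 0.0
```

{"method": "jog_arm", "body": {"targets": [[[0,0,-1],[0,0,0],100],[[0,0,-3],[0,0,0],100],[[0,0,-5],[0,0,0],100],[[0,0,-5.5],[0,0,0],100],[[0,0,-5.5],[0,0,0],100]]}}

```text
time: 16.5
tool_pos: [0.5363, 0.1332, 0.2216]
tool_rot: [0.0, 0.971, 0.24, 0.001]
contact_force: [-0.4, 0.2, -0.6]
gripper_width: 1.0
grasp_force: 0.0
```

```bash
python3 - <<'E'
from h import *
im,d,C,st=grab("wrist"); cv2.imwrite("pics/w4.png",im[...,::-1]); P=pts(d,C); Z=P[...,2]; print(st["tool_pos"],st["contact_force"])
r=np.hypot(P[...,0]-.5355,P[...,1]-.1327)
b=P[(r<.03)&(abs(Z-.1)<.008)&(r>.0145)]; w=P[(r<.04)&(r>.028)&(abs(Z-.072)<.01)]
print("boss top z",np.median(b[:,2]),cv2.minEnclosingCircle(b[:,:2].astype(np.float32)),"wheel top z",np.median(w[:,2]),np.linalg.lstsq(np.c_[w[:,:2],np.ones(len(w))],w[:,2],rcond=None)[0])
E
```

```text
[0.53631106 0.13320744 0.22163533] [-0.40524755  0.18845954 -0.63421225]
boss top z 0.09803389480123947 ((0.5362858772277832, 0.13295228779315948), 0.02245309017598629) wheel top z 0.07005536852946292 [-0.00049529 -0.00047314  0.0703829 ]
```

View pics/w4.png

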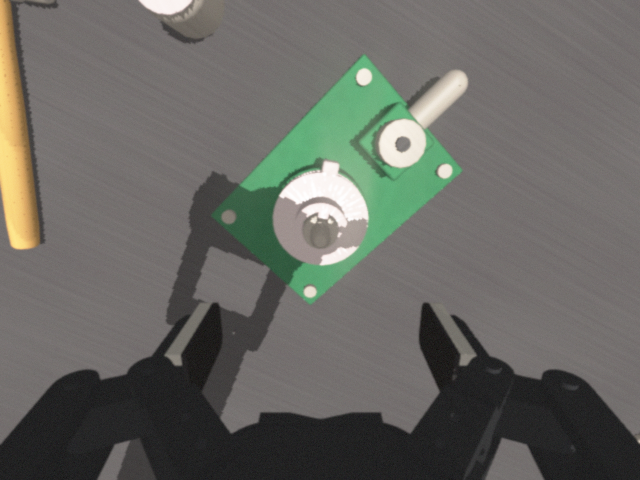

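The former sits flat and home on the seat around (320,215). Its boss top is at 98.0 mm and its wheel top at 70.0 mm, and the gripper is clear.

```bash
python3 -c "
from plant import *
print(job_done())"
```

```text
the job is handed in; nothing more can be done
None
```

The former is fully home on the bender's seat, level, with its tab in the keyway and the gripper clear of it; the job is handed in at about 16.6 s of the 72 s allowed, but no verdict came back.

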